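# Lift the flowering cactus with tongs and hold it over its pot

### The arm

A 7-joint arm with a two-finger parallel gripper is mounted at the origin on the work surface. World frame = base frame: x ahead of the robot, y to its left, z up, the work surface at z = 0. Lengths are in m, angles in rad, forces in N, time in s.
With the tool pointing down it reaches from about 0.4 to 0.85 m from the base axis. Payload 4.5 kg.
Tool frame: the origin (TCP) lies midway between the tips of the shut fingers; the grasp point (between the pads) lies 19 mm behind it (ctrl.grasp_offset is the distance from the TCP to the grasp point, in m); z points along the fingers, y is the line along which they close (so a half turn about z gives the same grasp; the last joint's range is limited). The gripper opens to 88 mm and grips with 3 to 60 N. Pads are 18 mm wide; open, the fingers measure 123 mm over their backs; the gripper's body (75 mm by 187 mm) begins 45 mm behind the grasp point.
Start: joints at [1.316, 0.689, -0.195, 1.565, 0.157, 0.902, -0.215], TCP at [0.178, -0.599, 0.239] pointing down, gripper open.
Joint ranges: [-3.01, 3.01], [-0.46, 2.08], [-1.47, 1.51], [0.13, 2.56], [-1, 4.14], [0.04, 2.09], [-2.66, 2.66]. Speed limits (rad/s): [2.57, 2.57, 3.14, 3.14, 3.14, 3.14, 3.14].

### API

Orientations are given as a unit quaternion [w, x, y, z].
In Python, from station import sensors, snapshot, get_calibration, job, spot_in, regions_of, pinpoint, ctrl gives the robot as it stands. The module is installed in compiled form; this text tells all that it offers.
- The arm moves only by the tool arm_command, never from a script. Its argument "moves" is a list of rows, each an object with "offset": the shift along the tool's x, y, z normalised to -1 to 1, where 1 is 30 mm, a list of three; "turn": the turn, a rotation vector about the tool's x, y, z normalised to -1 to 1, where 1 is 0.12 rad, a list of three; "hand": the closure, from -1 (fully open) to 1 (shut). A call has 1 to 12 rows; each row shifts and turns the commanded pose from where the row before left it, along the tool's axes as they then stand; what a row does not reach is not made up. A row lasts 1/12 s, in which the tool goes at most 41.7 mm and 7.16 degrees, less where a joint would pass 70% of its speed; a pose out of reach is approached as far as the arm can. A call with a number of a shift or a turn outside -1 to 1 is refused whole. A call with a gripper value outside its range is refused whole. The fingers move at their own pace and stop on an object; "force" is the grip in N (left out, the last holds). Time passes only in rows, so rows that do not move let the fingers close. It gives the time, the measured TCP pose, the force, the opening and the grip force at its end, in the units of the state.
- sensors.get_state(): the state, without advancing time (a new reading comes with each control period).
- snapshot(name): name is "scene" or "top" or "wrist"; returns the picture (420x560x3 uint8, blue, green, red); there is no depth.
- get_calibration(name): a dict with "camera_matrix" (3x3 intrinsics, pixels), "extrinsics" (4x4, takes a point from world to camera coordinates); the wrist camera has in their place "hand_eye" (4x4, takes a point from camera to tool coordinates, whose origin is the TCP and whose axes are the flange's). Camera axes: x right, y up, looking along -z (the intrinsics and any distortion apply to the point x, -y, -z); pixel columns grow to the right and rows downward; lengths in m; the calibration is good to about 2 mm. The wrist camera is an equidistant fisheye: a pixel r from the principal point sees the ray r / f radians off the axis. A picture is of the moment at which its call begins: read the wrist's pose just before it. get_calibration takes no time and is no camera call.
- job.job_done(): hands the job in; it is judged then, once.
Trained networks look in the newest picture that a camera, given by its name, has taken for a name from the list of things; names that differ only in an ending like _2 or _b are one class to them, and where a whole thing is asked for, a point or a joint stands for the part that bears it (a point fixed in the world has none). Each returns a list of dicts, best first, with "confidence" (0 to 1); they miss things now and then, are a little off and sometimes report something else, mostly with a low value. They report only what shows in the picture. A call takes as long as a camera call. They do not tell look-alikes from the thing itself.
- spot_in(target, camera): "location" ([x, y, z] in m, in the coordinates of the camera as it stood for that picture, good to about 4 mm: the middle of the surface that is visible of it).
- regions_of(target, camera): "pixels" (420x560 bool, what is visible of it).
- pinpoint(target, camera): "location" ([x, y, z] in m, in the coordinates of the camera as it stood for that picture, good to about 4 mm: a listed point, or the origin of a listed thing).
The state is a dict: "clock": time; "qpos": joint angles; "dq": joint speeds; "tau": joint torques, N m; "tcp_pos": TCP position; "eef_rot": TCP orientation; "force": force on the tool from outside, world axes, zero at the start; "moment": the same for the moment, N m; "gripper_width": finger opening in m; "finger_force": force on a finger pad.
Only numpy, scipy, OpenCV 4.12 (cv2) and the standard library are available. Lean on these libraries where they do the work, as an engineer would, in place of code of your own. Each camera call takes 0.05 s, during which the arm holds its last target. There are 200 camera calls.

### The job

Pick up the tongs by their black grips and squeeze them on the spiny cactus with the pink flower, lift it out of the green tray and hold it upright over the middle of the empty terracotta pot, clear above the rim, ready for potting. Only the tongs may touch that cactus, never the gripper or the arm, and everything else stays where it stands. Finish still holding it there in the tongs, touching neither pot nor tray: do not lower it in or let go.

Things in the scene. Friction and masses are not known exactly. Their poses are not given: they have to be found in the camera images.
- tongs: Steel spring tongs, black rubber grips and jaws, 267 x 24 mm high, 112 g, lying so that the arms lie side by side and close horizontally. Origin on the underside midway between the grips, about at the centre of mass; x to the jaws, y to the left arm, z up. Hinge post (25 mm) at x = -105, grips x -31 to 31, z 0 to 24, jaws x 96 to 134, z 0 to 22 mm; open jaws are 91 mm wide over their backs.
- tongs_grip (a point): Midway between the two grips, 12 mm above the tongs' underside: squeeze here, along the tongs' y. Outside width of the grips: 53 mm open, about 40 mm when the jaws hold a cactus, 24 mm closed empty. Squeezed to 48 mm, the spring keeps the tongs firm and level in the gripper with the jaws 58 mm apart.
- tongs_jaws (a point): Midway between the two jaws, 115 mm ahead of the tongs' origin along x, 11 mm above their underside. The cupped rubber jaws are 68 mm apart when open and close about twice as fast as the grips, both sides alike; they reach 19 mm behind and ahead of this point.
- tongs_left (a joint): Closing angle of the left arm, rad (the right arm moves by the same): 0 open, about 0.06 holding a cactus, 0.14 closed empty. A spring opens the arms: 5 N at the grips starts to close them, 8 N reaches a cactus's width, 12 N closes them; squeeze beyond that reaches the jaws about halved. 20 to 30 N at the grips holds a cactus well.
- tray: Shallow green plastic tray, fixed, 104 mm (x) by 262 mm (y, 270 over the lips), 20 mm high, with three compartments in a row along its y, centred at y = -86, 0 and 86 mm; floor 4 mm above the bench. Origin at the centre of its underside, z up.
- cactus_pink: The cactus to lift: a small dark green ribbed cactus with a pink flower on top, standing loose on the tray's floor in one of the compartments (any of the three). Round, 41 mm across, straight sides from 5 to 44 mm above its underside, 57 mm tall and 66 mm with the flower, about 45 g. Origin at the centre of its underside; z points up through it.
- cactus_pink_mid (a point): The point on the axis of that cactus 32 mm above its underside, a good height for the middle of the jaws.
- cactus_plain: A dark green cactus of the same size without a flower (cream top), in another compartment; to be left alone. Origin at the centre of its underside.
- cactus_pale: A pale yellow-green cactus of the same size with a cream top, in another compartment; to be left alone. Origin at the centre of its underside.
- pot: Empty terracotta pot, loose, 350 g, 85 mm high, 99 mm across the rim (opening 88 mm). Origin at the centre of its underside.
- pot_rim (a point): Centre of the pot's mouth, level with its rim, 85 mm above the bench.
- jar: Clear glass jar with a white twist cap, 68 mm across, 109 mm high, loose; to be left alone. Origin at the centre of its underside.
- screwdriver: Screwdriver with an orange handle, 200 mm long, 26 mm thick, lying loose; to be left alone. Origin at the middle of its underside, x points to its tip.
- trowel: Stainless hand trowel with a wooden handle, 290 mm long, 80 mm wide, lying loose behind the tray; to be left alone. Origin on its underside near the neck, x points to the blade's tip.
Mind the look-alikes: they are no part of the job. Of the things like the pot, leave any that is blue or purple; of the rest the larger one is meant.

How it is judged:
By the outcome, as a careful person would: the job done as asked, in the order asked, and still so for the second after the job is handed in, while the arm keeps its last pose, push and grip.
It also fails if it takes over 48 s, if anything falls off the work surface, if the arm or the gripper's body presses on something with over 40 N, if the wrist force passes 120 N, or if a joint passes its speed limit or range.

## Working session

There is one attempt and no reset: what is moved stays moved. The work goes in short steps, Python scripts to look and compute and a tool call to move; the robot and the scene stay as the last step left them, time stands still between calls to the robot, and variables do not carry over. Pictures are saved under pics/ and viewed, at most 10 in all, crops included, and the job is handed in when it is done.

Besides the shell and the picture viewer there is one more tool, called after "Call:" in YAML: its name, and indented under it one key for each argument. arm_command: Moves the arm, as the interface text tells. Its arguments: {"type":"object","properties":{"moves":{"type":"array","items":{"type":"object","properties":{"offset":{"type":"array","items":{"type":"number","minimum":-1,"maximum":1}},"turn":{"type":"array","items":{"type":"number","minimum":-1,"maximum":1}},"hand":{"type":"number"}}}},"force":{"type":"number"}},"required":["moves"]}

```bash
mkdir -p pics; cat > h.py <<'E'
import numpy as np, cv2
from station import *
def w(cam,loc):
    E=np.array(get_calibration(cam)["extrinsics"]); return (np.linalg.inv(E)@np.r_[loc,1])[:3]
def px(cam,p):
    c=get_calibration(cam);q=(np.array(c["extrinsics"])@np.r_[p,1])[:3]*[1,-1,-1];k=np.array(c["camera_matrix"])@q;return k[:2]/k[2]
def ray(cam,u,v,z):
    c=get_calibration(cam);E=np.linalg.inv(np.array(c["extrinsics"]));d=np.linalg.inv(np.array(c["camera_matrix"]))@[u,v,1];d=E[:3,:3]@(d*[1,-1,-1]);o=E[:3,3];return o+d*(z-o[2])/d[2]
E
python3 - <<'E'
from h import *
np.set_printoptions(precision=3,suppress=True)
for c in("top","scene"):
    im=snapshot(c);cv2.imwrite(f"pics/{c}.png",im)
    for t in("tongs","tongs_grip","tongs_jaws","tray","cactus_pink","cactus_pink_mid","cactus_plain","cactus_pale","pot","pot_rim","jar","screwdriver","trowel"):
        for r in pinpoint(t,c):
            p=w(c,r["location"]);print(c,t,round(r["confidence"],2),p,px(c,p).round())
s=sensors.get_state();print({k:np.array(v) for k,v in s.items()})
E
```

```text
top tongs 0.95 [0.443 0.299 0.   ] [169. 269.]
top tongs_grip 0.59 [0.443 0.305 0.012] [166. 269.]
top tongs_jaws 0.63 [0.544 0.343 0.009] [151. 234.]
top tray 0.98 [0.634 0.04  0.001] [259. 193.]
top cactus_pink 0.6 [0.637 0.129 0.004] [227. 195.]
top cactus_pink 0.57 [ 0.623 -0.041  0.002] [288. 194.]
top cactus_pink_mid 0.62 [ 0.626 -0.046  0.032] [290. 190.]
top cactus_plain 0.67 [0.64  0.129 0.002] [227. 194.]
top cactus_plain 0.45 [ 0.517 -0.265 -0.005] [372. 225.]
top cactus_pale 0.68 [0.643 0.039 0.002] [259. 190.]
top cactus_pale 0.47 [0.442 0.302 0.011] [167. 269.]
top pot 0.96 [ 0.36  -0.27  -0.001] [381. 281.]
top pot 0.86 [ 0.516 -0.267  0.001] [373. 225.]
top pot 0.74 [ 0.553 -0.396 -0.002] [417. 208.]
top pot 0.73 [ 0.442 -0.383 -0.004] [418. 248.]
top pot_rim 0.91 [ 0.362 -0.269  0.083] [386. 278.]
top pot_rim 0.68 [ 0.624 -0.04   0.004] [288. 194.]
top pot_rim 0.65 [ 0.436 -0.384  0.057] [424. 247.]
top pot_rim 0.62 [ 0.514 -0.262  0.082] [376. 220.]
top pot_rim 0.58 [ 0.561 -0.391  0.056] [420. 201.]
top jar 0.94 [0.706 0.275 0.003] [174. 175.]
top screwdriver 0.91 
[... 1105 characters left out ...]
46.]
scene jar 0.88 [ 0.707  0.27  -0.002] [389. 303.]
scene screwdriver 0.76 [ 0.694 -0.296 -0.001] [152. 267.]
scene screwdriver 0.68 [ 0.626 -0.045 -0.   ] [260. 256.]
scene trowel 0.86 [0.784 0.005 0.005] [268. 317.]
{'clock': array(1.4), 'qpos': array([ 1.316,  0.689, -0.195,  1.565,  0.157,  0.903, -0.215]), 'dq': array([-0.   ,  0.   , -0.001, -0.   , -0.001,  0.001,  0.001]), 'tau': array([  0.001, -52.748,  -1.267, -15.375,  -0.052,  -0.001,   0.   ]), 'tcp_pos': array([ 0.178, -0.599,  0.239]), 'eef_rot': array([0.   , 0.99 , 0.144, 0.   ]), 'force': array([-0.061, -0.451,  0.026]), 'moment': array([-0.015,  0.01 , -0.026]), 'finger_force': array(0.), 'gripper_width': array(0.088)}
```

View pics/top.png

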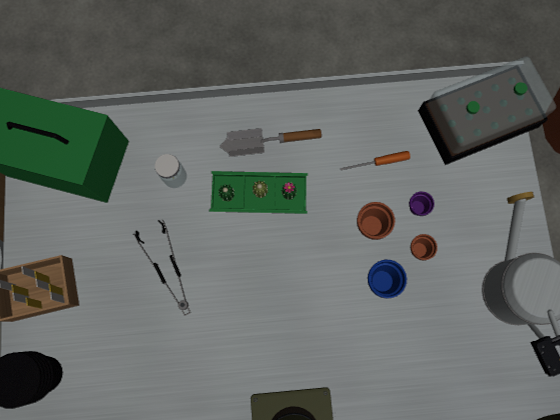

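View pics/scene.png

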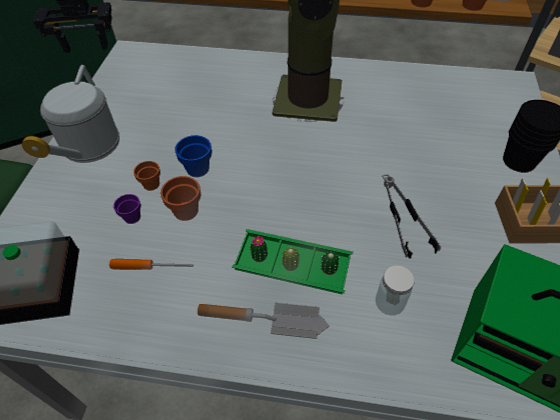

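```bash
python3 - <<'E'
import cv2,numpy as np
a=cv2.imread("pics/scene.png");t=cv2.imread("pics/top.png")
L=cv2.resize(t[130:290,130:330],(400,320),interpolation=2);R=cv2.resize(t[130:290,330:530],(400,320),interpolation=2)
S=cv2.resize(a[130:330,110:450],(476,280),interpolation=2);B=np.zeros((280,800,3),np.uint8);B[:,:476]=S
cv2.imwrite("pics/crop.png",np.vstack([np.hstack([L,R]),B]))
E
```

```text
(no output)
```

View pics/crop.png

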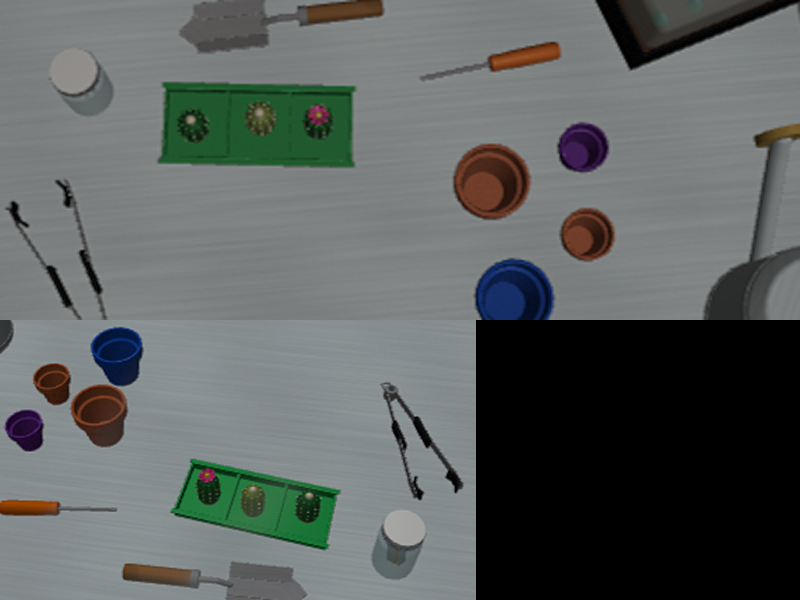

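Views: the pink-flower cactus is in the right compartment, top (289,188) / scene (259,248). Its look-alikes are plain at (227,193) and pale at (260,188). The pot is the larger terracotta one at top (376,220), and the small one (424,247), the blue one (387,278) and the purple one (421,203) stay put. The tongs' grips are at (166,269), with the jaws at (150,232). The crop confirms the choice.

Call:
arm_command:
  moves:
    - {"offset": [0.8,-0.6,-0.1],"turn": [0,0,0],"hand": -1}
    - {"offset": [0.8,-0.6,-0.1],"turn": [0,0,0],"hand": -1}
    - {"offset": [0.8,-0.6,-0.1],"turn": [0,0,0],"hand": -1}
    - {"offset": [0.8,-0.6,0],"turn": [0,0,0],"hand": -1}
    - {"offset": [0.8,-0.6,0],"turn": [0,0,0],"hand": -1}
    - {"offset": [0.8,-0.6,0],"turn": [0,0,0],"hand": -1}
    - {"offset": [0.8,-0.6,0],"turn": [0,0,0],"hand": -1}
    - {"offset": [0.8,-0.6,0],"turn": [0,0,0],"hand": -1}
    - {"offset": [0.8,-0.6,0],"turn": [0,0,0],"hand": -1}
    - {"offset": [0.8,-0.6,0],"turn": [0,0,0],"hand": -1}
    - {"offset": [0.8,-0.6,0],"turn": [0,0,0],"hand": -1}
    - {"offset": [0.8,-0.6,0],"turn": [0,0,0],"hand": -1}

```text
clock: 2.4
tcp_pos: [0.3934, -0.3089, 0.2479]
eef_rot: [0.0, 0.99, 0.144, 0.0]
force: [1.2, -0.8, -0.6]
gripper_width: 0.088
finger_force: 0.0
```

Call:
arm_command:
  moves:
    - {"offset": [0.4,-0.75,0],"turn": [0,0,0],"hand": -1}
    - {"offset": [0.4,-0.75,0],"turn": [0,0,0],"hand": -1}
    - {"offset": [0.4,-0.75,0],"turn": [0,0,0],"hand": -1}
    - {"offset": [0.4,-0.75,0],"turn": [0,0,0],"hand": -1}
    - {"offset": [0.4,-0.75,0],"turn": [0,0,0],"hand": -1}
    - {"offset": [0.4,-0.75,0],"turn": [0,0,0],"hand": -1}
    - {"offset": [0.4,-0.75,0],"turn": [0,0,0],"hand": -1}
    - {"offset": [0.4,-0.75,0],"turn": [0,0,0],"hand": -1}
    - {"offset": [0.4,-0.75,0],"turn": [0,0,0],"hand": -1}
    - {"offset": [0.4,-0.75,0],"turn": [0,0,0],"hand": -1}
    - {"offset": [0.4,-0.75,0],"turn": [0,0,0],"hand": -1}
    - {"offset": [0.4,-0.75,0],"turn": [0,0,0],"hand": -1}

```text
clock: 3.4
tcp_pos: [0.454, -0.0089, 0.2479]
eef_rot: [0.0, 0.99, 0.144, 0.0]
force: [-0.6, -0.7, 0.3]
gripper_width: 0.0881
finger_force: 0.0
```

Call:
arm_command:
  moves:
    - {"offset": [0.2,-0.85,0],"turn": [0,0,-0.1],"hand": -1}
    - {"offset": [0.2,-0.85,0],"turn": [0,0,-0.1],"hand": -1}
    - {"offset": [0.2,-0.85,0],"turn": [0,0,-0.1],"hand": -1}
    - {"offset": [0.2,-0.85,0],"turn": [0,0,-0.1],"hand": -1}
    - {"offset": [0.2,-0.85,0],"turn": [0,0,-0.1],"hand": -1}
    - {"offset": [0.2,-0.85,0],"turn": [0,0,-0.1],"hand": -1}
    - {"offset": [0.2,-0.85,0],"turn": [0,0,-0.1],"hand": -1}
    - {"offset": [0.2,-0.85,0],"turn": [0,0,-0.1],"hand": -1}
    - {"offset": [0.2,-0.85,0],"turn": [0,0,0],"hand": -1}
    - {"offset": [0.2,-0.85,0],"turn": [0,0,0],"hand": -1}
    - {"offset": [0,0,0],"turn": [0,0,0],"hand": -1}
    - {"offset": [0,0,0],"turn": [0,0,0],"hand": -1}

```text
clock: 4.4
tcp_pos: [0.4244, 0.2516, 0.2477]
eef_rot: [-0.0, 0.981, 0.193, 0.0]
force: [0.6, 0.0, -0.4]
gripper_width: 0.0881
finger_force: 0.0
```

```bash
cat >> h.py <<'E'
from scipy.spatial.transform import Rotation as R
def tool():
    s=sensors.get_state();T=np.eye(4);q=np.array(s["eef_rot"]);T[:3,:3]=R.from_quat(np.r_[q[1:],q[0]]).as_matrix();T[:3,3]=s["tcp_pos"];return T
def ww(T,loc): return (T@np.array(get_calibration("wrist")["hand_eye"])@np.r_[loc,1])[:3]
def off(T,p): return (T[:3,:3].T@(np.array(p)-T[:3,3])/.03).round(2)
np.set_printoptions(precision=4,suppress=True)
E
python3 - <<'E'
from h import *
for i in range(2):
    T=tool();im=snapshot("wrist")
    for t in("tongs","tongs_grip","tongs_jaws"):
        for r in pinpoint(t,"wrist"): print(t,round(r["confidence"],2),ww(T,r["location"]))
cv2.imwrite("pics/w1.png",im);print(T)
E
```

```text
tongs_grip 0.28 [0.6402 0.128  0.0067]
tongs 0.25 [0.6319 0.0362 0.0022]
[[ 0.9278  0.3731  0.      0.4252]
 [ 0.3731 -0.9278 -0.0011  0.2484]
 [-0.0004  0.001  -1.      0.2477]
 [ 0.      0.      0.      1.    ]]
```

View pics/w1.png

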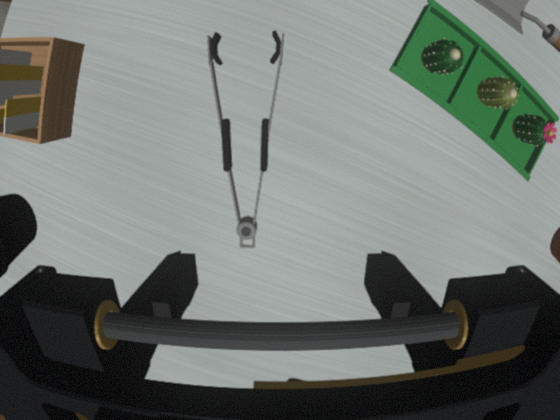

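Wrist view: the tongs lie ahead of the gripper. The grips are at (226,145) and (264,145), the hinge at (246,230) and the jaws at (215,47) and (278,47). The network missed them, so I'll measure from these pixels.

```bash
cat >> h.py <<'E'
def wray(T,u,v,z):
    c=get_calibration("wrist");K=np.array(c["camera_matrix"]);x=(u-K[0,2])/K[0,0];y=(v-K[1,2])/K[1,1];r=np.hypot(x,y)
    d=np.array([np.sin(r)*x/r,-np.sin(r)*y/r,-np.cos(r)]);M=T@np.array(c["hand_eye"]);d=M[:3,:3]@d;o=M[:3,3];return o+d*(z-o[2])/d[2]
E
python3 - <<'E'
from h import *
im=cv2.imread("pics/w1.png");g=cv2.cvtColor(im,6)
for v in range(125,168,8): print(v,[u for u in range(205,285) if g[v,u]<60])
T=tool();print({k:v for k,v in get_calibration("wrist").items() if k not in("camera_matrix","extrinsics","hand_eye")})
P=lambda u,v,z:wray(T,u,v,z)[:2]
print("hinge",P(246,230,.02),"gripL",P(227,145,.02),"gripR",P(264.5,145,.02),"gripends",P(226,120,.02),P(229,170,.02),"jaws",P(215,47,.015),P(278,47,.015))
j=(P(215,47,.015)+P(278,47,.015))/2;h=P(246,230,.02);d=j-h;print(d,np.hypot(*d),np.arctan2(d[1],d[0]),"origin",h+d*105/np.hypot(*d))
E
```

```text
125 [222, 223, 224, 225, 226, 227, 228, 263, 264, 265, 266, 267]
133 [222, 223, 224, 225, 226, 227, 228, 262, 263, 264, 265, 266]
141 [223, 224, 225, 226, 227, 228, 229, 262, 263, 264, 265, 266]
149 [224, 225, 226, 227, 228, 229, 262, 263, 264, 265, 266]
157 [224, 225, 226, 227, 228, 229, 230, 262, 263, 264, 265, 266]
165 [224, 225, 226, 227, 228, 229, 230, 262, 263, 264, 265]
{}
hinge [0.3431 0.2629] gripL [0.4341 0.3202] gripR [0.4499 0.2795] gripends [0.4611 0.3315] [0.407  0.3078] jaws [0.5371 0.376 ] [0.5619 0.3078]
[0.2064 0.079 ] 0.22097838265301586 0.36556888826974654 origin [98.4048 37.7984]
```

Call:
arm_command:
  moves:
    - {"offset": [0.4,-0.5,0.6],"turn": [0,0,0.12],"hand": -1}
    - {"offset": [0.4,-0.5,0.6],"turn": [0,0,0],"hand": -1}
    - {"offset": [0.37,-0.4,0.6],"turn": [0,0,0],"hand": -1}
    - {"offset": [0,0,0.7],"turn": [0,0,0],"hand": -1}
    - {"offset": [0,0,0.7],"turn": [0,0,0],"hand": -1}
    - {"offset": [0,0,0.7],"turn": [0,0,0],"hand": -1}
    - {"offset": [0,0,0.7],"turn": [0,0,0],"hand": -1}
    - {"offset": [0,0,0.7],"turn": [0,0,0],"hand": -1}
    - {"offset": [0,0,0.7],"turn": [0,0,0],"hand": -1}
    - {"offset": [0,0,0.3],"turn": [0,0,0],"hand": -1}
    - {"offset": [0,0,0],"turn": [0,0,0],"hand": -1}
    - {"offset": [0,0,0],"turn": [0,0,0],"hand": -1}

```text
clock: 5.8
tcp_pos: [0.4422, 0.3018, 0.0588]
eef_rot: [0.0, 0.983, 0.184, -0.0]
force: [0.2, 0.5, 0.3]
gripper_width: 0.0882
finger_force: 0.0
```

```bash
python3 - <<'E'
from h import *
T=tool();im=snapshot("wrist");cv2.imwrite("pics/w2.png",im);print(T)
for t in("tongs","tongs_grip","tongs_jaws"):
  for r in pinpoint(t,"wrist"): print(t,round(r["confidence"],2),ww(T,r["location"]))
E
```

```text
[[ 0.9323  0.3617 -0.0002  0.4422]
 [ 0.3617 -0.9323 -0.0003  0.3018]
 [-0.0003  0.0003 -1.      0.0588]
 [ 0.      0.      0.      1.    ]]
```

View pics/w2.png

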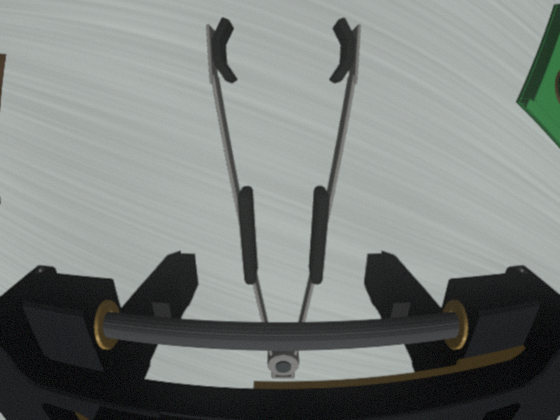

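The tongs are centred between the fingers: grips at (248,235) and (318,235), jaws at (225,50) and (345,50), hinge at (283,366).

```bash
python3 - <<'E'
from h import *
T=tool()
for n,a,b,z in(("front",(247,188),(320,188),.022),("rear",(251,282),(315,282),.022),("jaw",(226,50),(344,50),.022)):
    p,q=wray(T,*a,z),wray(T,*b,z);m=(p+q)/2;print(n,m,np.hypot(*(p-q)[:2]),off(T,m))
print(wray(T,283,366,.022))
E
```

```text
front [0.4738 0.313  0.022 ] 0.042869885829615526 [1.09 0.04 1.27]
rear [0.4144 0.2901 0.022 ] 0.04212927182266275 [-1.03  0.04  1.26]
jaw [0.549  0.3413 0.022 ] 0.06588186728801737 [3.77 0.07 1.27]
[0.3411 0.2614 0.022 ]
```

Call:
arm_command:
  moves:
    - {"offset": [0.03,0.04,0.5],"hand": -1}
    - {"offset": [0,0,0.5],"hand": -1}
    - {"offset": [0,0,0.4],"hand": -1}
    - {"offset": [0,0,0.25],"hand": -1}
    - {"offset": [0,0,0.15],"hand": -1}
    - {"offset": [0,0,0],"hand": -1}
    - {"offset": [0,0,0],"hand": -1}

```text
validation failed for argument at $.mo...
```

Call:
arm_command:
  moves:
    - {"offset": [0,0,0],"hand": -0.1}
    - {"offset": [0,0,0],"hand": -0.1}
    - {"offset": [0,0,0],"hand": -0.1}
    - {"offset": [0,0,0],"hand": -0.1}
    - {"offset": [0,0,0],"hand": -0.1}
    - {"offset": [0,0,0],"hand": -0.1}
    - {"offset": [0,0,0],"hand": -0.1}
    - {"offset": [0,0,0],"hand": -0.1}
  force: 15

```text
validation failed for argument at $.mo...
```

Turn seems to be required in every row.

Call:
arm_command:
  moves:
    - {"offset": [0.03,0.04,0.5],"turn": [0,0,0],"hand": -1}
    - {"offset": [0,0,0.5],"turn": [0,0,0],"hand": -1}
    - {"offset": [0,0,0.4],"turn": [0,0,0],"hand": -1}
    - {"offset": [0,0,0.25],"turn": [0,0,0],"hand": -1}
    - {"offset": [0,0,0.15],"turn": [0,0,0],"hand": -1}
    - {"offset": [0,0,0],"turn": [0,0,0],"hand": -1}
    - {"offset": [0,0,0],"turn": [0,0,0],"hand": -1}

```text
clock: 6.58
tcp_pos: [0.4434, 0.3012, 0.0049]
eef_rot: [0.0, 0.983, 0.184, 0.0]
force: [-0.4, -0.4, 1.0]
gripper_width: 0.088
finger_force: 0.0
```

Call:
arm_command:
  moves:
    - {"offset": [0,0,0],"turn": [0,0,0],"hand": -0.1}
    - {"offset": [0,0,0],"turn": [0,0,0],"hand": -0.1}
    - {"offset": [0,0,0],"turn": [0,0,0],"hand": -0.1}
    - {"offset": [0,0,0],"turn": [0,0,0],"hand": -0.1}
    - {"offset": [0,0,0],"turn": [0,0,0],"hand": -0.1}
    - {"offset": [0,0,0],"turn": [0,0,0],"hand": -0.1}
    - {"offset": [0,0,0],"turn": [0,0,0],"hand": -0.1}
    - {"offset": [0,0,0],"turn": [0,0,0],"hand": -0.1}
  force: 15

```text
clock: 7.25
tcp_pos: [0.4438, 0.3013, 0.0049]
eef_rot: [-0.0, 0.983, 0.184, 0.0]
force: [0.3, -0.4, 1.8]
gripper_width: 0.0487
finger_force: 6.4
```

Lowering a little for more pad overlap on the grips.

Call:
arm_command:
  moves:
    - {"offset": [0,0,0],"turn": [0,0,0],"hand": -0.4}
    - {"offset": [0,0,0],"turn": [0,0,0],"hand": -0.4}
    - {"offset": [0,0,0.1],"turn": [0,0,0],"hand": -0.4}
    - {"offset": [0,0,0],"turn": [0,0,0],"hand": -0.4}
    - {"offset": [0,0,0],"turn": [0,0,0],"hand": -0.1}
    - {"offset": [0,0,0],"turn": [0,0,0],"hand": -0.1}
    - {"offset": [0,0,0],"turn": [0,0,0],"hand": -0.1}
    - {"offset": [0,0,0],"turn": [0,0,0],"hand": -0.1}
    - {"offset": [0,0,0],"turn": [0,0,0],"hand": -0.1}

```text
clock: 8.0
tcp_pos: [0.4432, 0.3011, 0.0016]
eef_rot: [0.0, 0.983, 0.184, -0.0]
force: [-0.1, 0.0, -1.7]
gripper_width: 0.0484
finger_force: 5.6
```

Call:
arm_command:
  moves:
    - {"offset": [0,0,-0.2],"turn": [0,0,0],"hand": -0.1}
    - {"offset": [0,0,-0.4],"turn": [0,0,0],"hand": -0.1}
    - {"offset": [0,0,-0.5],"turn": [0,0,0],"hand": -0.1}
    - {"offset": [0,0,-0.5],"turn": [0,0,0],"hand": -0.1}
    - {"offset": [0,0,-0.5],"turn": [0,0,0],"hand": -0.1}
    - {"offset": [0,0,-0.5],"turn": [0,0,0],"hand": -0.1}
    - {"offset": [0,0,-0.5],"turn": [0,0,0],"hand": -0.1}
    - {"offset": [0,0,-0.4],"turn": [0,0,0],"hand": -0.1}
    - {"offset": [0,0,-0.2],"turn": [0,0,0],"hand": -0.1}
    - {"offset": [0,0,0],"turn": [0,0,0],"hand": -0.1}
    - {"offset": [0,0,0],"turn": [0,0,0],"hand": -0.1}

```text
clock: 8.92
tcp_pos: [0.4434, 0.3011, 0.1131]
eef_rot: [-0.0, 0.983, 0.184, 0.0]
force: [0.5, -0.2, -1.4]
gripper_width: 0.0486
finger_force: 5.6
```

```bash
python3 - <<'E'
from h import *
T=tool();im=snapshot("wrist");s=snapshot("scene");print(T)
cv2.imwrite("pics/m3.png",np.hstack([cv2.resize(im,(400,300)),cv2.resize(s[120:300,330:530],(400,300))]))
for t in("tongs","tongs_grip","tongs_jaws"):
  for r in pinpoint(t,"wrist"): print(t,round(r["confidence"],2),ww(T,r["location"]))
  for r in pinpoint(t,"scene"): print("s",t,round(r["confidence"],2),w("scene",r["location"]))
E
```

```text
[[ 0.9322  0.3619  0.0006  0.4434]
 [ 0.3619 -0.9322  0.0004  0.3011]
 [ 0.0007 -0.0001 -1.      0.1131]
 [ 0.      0.      0.      1.    ]]
s tongs 0.66 [0.4423 0.2991 0.1089]
s tongs 0.39 [0.5427 0.3415 0.1243]
s tongs_grip 0.74 [0.442  0.2987 0.1233]
s tongs_jaws 0.7 [0.5469 0.3431 0.1209]
```

View pics/m3.png

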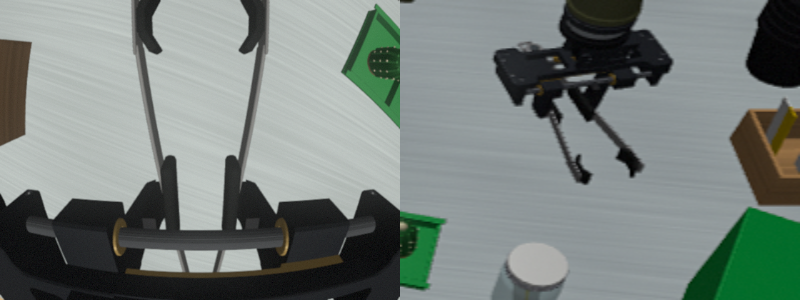

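The tongs are firmly held and level. Next is a standoff in front of the pink cactus, turning to the tray's heading.

Call:
arm_command:
  moves:
    - {"offset": [-0.15,0.4,0],"turn": [0,0,0],"hand": -0.1}
    - {"offset": [-0.33,0.86,0],"turn": [0,0,0.3],"hand": -0.1}
    - {"offset": [-0.3,0.87,0],"turn": [0,0,0.3],"hand": -0.1}
    - {"offset": [-0.27,0.88,0],"turn": [0,0,0.4],"hand": -0.1}
    - {"offset": [-0.23,0.89,0],"turn": [0,0,0.4],"hand": -0.1}
    - {"offset": [-0.19,0.9,0],"turn": [0,0,0.4],"hand": -0.1}
    - {"offset": [-0.14,0.9,0],"turn": [0,0,0.4],"hand": -0.1}
    - {"offset": [-0.1,0.91,0],"turn": [0,0,0.4],"hand": -0.1}
    - {"offset": [-0.05,0.92,0],"turn": [0,0,0.4],"hand": -0.1}
    - {"offset": [0,0.92,0],"turn": [0,0,0.4],"hand": -0.1}
    - {"offset": [0.03,0.92,0],"turn": [0,0,0.35],"hand": -0.1}
    - {"offset": [0.06,0.9,0],"turn": [0,0,0],"hand": -0.1}

```text
clock: 10.32
tcp_pos: [0.4426, -0.0167, 0.1128]
eef_rot: [0.0, 0.999, -0.041, -0.0]
force: [0.9, -0.4, -1.3]
gripper_width: 0.0486
finger_force: 5.6
```

Call:
arm_command:
  moves:
    - {"offset": [0,0.5,0.1],"turn": [0,0,0],"hand": -0.1}
    - {"offset": [0,0.2,0.3],"turn": [0,0,0],"hand": -0.1}
    - {"offset": [0,0,0.4],"turn": [0,0,0],"hand": -0.1}
    - {"offset": [0,0,0.4],"turn": [0,0,0],"hand": -0.1}
    - {"offset": [0,0,0.4],"turn": [0,0,0],"hand": -0.1}
    - {"offset": [0,0,0.4],"turn": [0,0,0],"hand": -0.1}
    - {"offset": [0,0,0.2],"turn": [0,0,0],"hand": -0.1}
    - {"offset": [0,0,0],"turn": [0,0,0],"hand": -0.1}
    - {"offset": [0,0,0],"turn": [0,0,0],"hand": -0.1}

```text
clock: 11.07
tcp_pos: [0.4413, -0.0357, 0.0468]
eef_rot: [0.0, 0.999, -0.04, -0.0]
force: [-0.1, 1.1, -0.8]
gripper_width: 0.0487
finger_force: 5.6
```

```bash
python3 - <<'E'
from h import *
T=tool();im=snapshot("wrist");cv2.imwrite("pics/w4.png",im);print(T)
for t in("cactus_pink","cactus_pink_mid","tongs_jaws","tray"):
  for r in pinpoint(t,"wrist"): p=ww(T,r["location"]);print(t,round(r["confidence"],2),p,off(T,p))
for c in("top","scene"):
  snapshot(c)
  for t in("cactus_pink","cactus_pink_mid","tongs_jaws"):
    for r in pinpoint(t,c): p=w(c,r["location"]);print(c,t,round(r["confidence"],2),p,off(T,p))
E
```

```text
[[ 0.9968 -0.0799 -0.0006  0.4413]
 [-0.0799 -0.9968 -0.0003 -0.0357]
 [-0.0006  0.0004 -1.      0.0468]
 [ 0.      0.      0.      1.    ]]
top cactus_pink 0.38 [0.637  0.1295 0.0041] [ 6.06 -6.01  1.42]
top cactus_pink 0.2 [ 0.518  -0.2653  0.082 ] [ 3.16  7.42 -1.17]
top cactus_pink_mid 0.62 [0.701  0.2721 0.0039] [  7.81 -10.92   1.42]
scene cactus_pink 0.71 [ 0.6263 -0.0476  0.0023] [ 6.18 -0.1   1.48]
scene cactus_pink_mid 0.9 [ 0.629  -0.0431  0.0313] [ 6.26 -0.26  0.51]
scene tongs_jaws 0.7 [ 0.6448  0.0356 -0.0003] [ 6.57 -2.91  1.56]
scene tongs_jaws 0.57 [ 0.552  -0.0438  0.0572] [ 3.7  -0.03 -0.35]
```

View pics/w4.png

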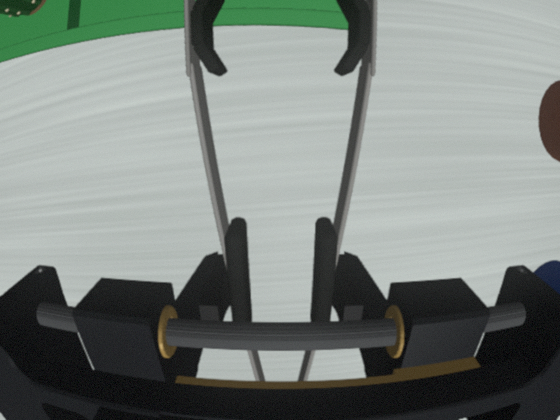

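The jaws are centred at column 282, above the tray's front edge (row ~25). The cactus is just out of the frame, so I'll refine its position from its flower in the fixed cameras.

```bash
python3 - <<'E'
from h import *
T=tool()
def las(c,u,v): 
    a,b=ray(c,u,v,0),ray(c,u,v,.1); return a,b-a
L=[]
for c in("top","scene"):
    im=cv2.imread(f"pics/{c}.png").astype(int);b,g,r=im[...,0],im[...,1],im[...,2]
    m=(r-g>50)&(b-g>15);n,l,st,ce=cv2.connectedComponentsWithStats(m.astype(np.uint8))
    for i in range(1,n):
        if st[i,4]>5: print(c,st[i],ce[i],ray(c,*ce[i],.064))
    box=(slice(160,215),slice(270,306)) if c=="top" else (slice(232,285),slice(240,275))
    i=1+min(range(n-1),key=lambda k:np.hypot(*(ce[k+1]-((289,188) if c=="top" else (259,241)))))
    p=ray(c,*ce[i],.064);print(c,p,off(T,p));L.append(las(c,*ce[i]))
A=sum(np.eye(3)-np.outer(d,d)/(d@d) for a,d in L);B=sum((np.eye(3)-np.outer(d,d)/(d@d))@a for a,d in L)
p=np.linalg.solve(A,B);print("tri",p,off(T,p))
# whole cactus mask in scene from network
im=snapshot("scene")
for r in regions_of("cactus_pink","scene")[:2]:
    y,x=np.nonzero(r["pixels"]);print(r["confidence"],x.min(),x.max(),y.min(),y.max(),x.mean(),y.mean(),ray("scene",x.mean(),y.mean(),.038))
cv2.imwrite("pics/s5.png",np.hstack([cv2.resize(im[180:300,200:360],(800,600),interpolation=2)]))
E
```

```text
top [284 183  11   9  54] [288.6111 187.0556] [ 0.6272 -0.0425  0.064 ]
top [ 0.6272 -0.0425  0.064 ] [ 6.18 -0.25 -0.57]
scene [253 236  11  10  59] [257.9492 240.7797] [ 0.6254 -0.0455  0.064 ]
scene [ 0.6254 -0.0455  0.064 ] [ 6.13 -0.15 -0.57]
tri [ 0.6268 -0.0437  0.0664] [ 6.17 -0.21 -0.65]
0.64 251 267 237 261 258.9251497005988 249.33532934131736 [ 0.6318 -0.0434  0.038 ]
```

View pics/s5.png

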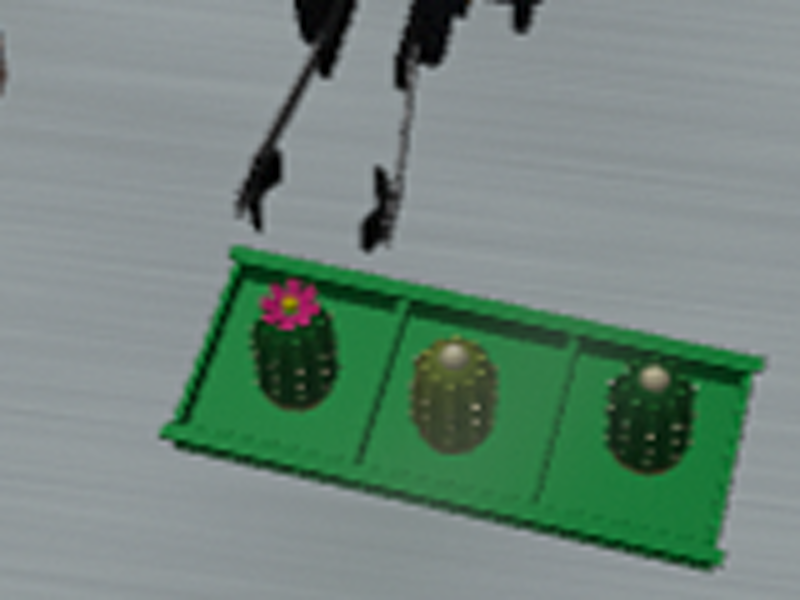

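Both cameras agree: the cactus is at (0.627,-0.044). I shift -6 mm sideways, lower 20 mm and advance 71 mm.

Call:
arm_command:
  moves:
    - {"offset": [0,-0.2,0.2],"turn": [0,0,0],"hand": -0.1}
    - {"offset": [0,0,0.3],"turn": [0,0,0],"hand": -0.1}
    - {"offset": [0,0,0.17],"turn": [0,0,0],"hand": -0.1}
    - {"offset": [0,0,0],"turn": [0,0,0],"hand": -0.1}
    - {"offset": [0.15,0,0],"turn": [0,0,0],"hand": -0.1}
    - {"offset": [0.15,0,0],"turn": [0,0,0],"hand": -0.1}
    - {"offset": [0.2,0,0],"turn": [0,0,0],"hand": -0.1}
    - {"offset": [0.2,0,0],"turn": [0,0,0],"hand": -0.1}
    - {"offset": [0.2,0,0],"turn": [0,0,0],"hand": -0.1}
    - {"offset": [0.2,0,0],"turn": [0,0,0],"hand": -0.1}
    - {"offset": [0,0,0],"turn": [0,0,0],"hand": -0.1}
    - {"offset": [0,0,0],"turn": [0,0,0],"hand": -0.1}

```text
clock: 12.82
tcp_pos: [0.478, -0.0324, 0.0324]
eef_rot: [0.0, 0.999, -0.04, -0.003]
force: [-1.3, 0.3, -1.1]
gripper_width: 0.0487
finger_force: 5.6
```

```bash
python3 - <<'E'
from h import *
T=tool();im=snapshot("wrist");cv2.imwrite("pics/w6.png",im);print(T)
g=im.astype(int);m=(g[...,2]-g[...,1]>50)&(g[...,0]-g[...,1]>15);y,x=np.nonzero(m);print("pink",m.sum(),x.mean() if len(x) else 0,y.mean() if len(y) else 0, (wray(T,x.mean(),y.mean(),.066) if len(x)else 0))
gr=cv2.cvtColor(im,6);print(gr[20:80:10,180:390:5])
for c in("scene",):
  snapshot(c)
  for t in("cactus_pink","cactus_pink_mid","tongs_jaws","tongs_grip"):
    for r in pinpoint(t,c): p=w(c,r["location"]);print(c,t,round(r["confidence"],2),p,off(T,p))
E
```

```text
[[ 0.9968 -0.0799 -0.0066  0.478 ]
 [-0.0799 -0.9968  0.0002 -0.0324]
 [-0.0066  0.0003 -1.      0.0324]
 [ 0.      0.      0.      1.    ]]
pink 0 0 0 0
[[110 115  56  33  35  22  21  89 109 109 110 108 109 110 111 108 111 110
  111 109 109 108 111 112 109 111 108 111 109 109 110 112 110 101  23  31
   38  46  53 130 189 189]
 [110 111  60  37  33  26  23 111 112 110 108 112 107 111 112 111 111 114
  114 111 107 108 109 114 112 108 110 111 113 111 110 111 111 111  23  26
   36  44  53 129 191 191]
 [109 108  70  37  41  21  27 110 109 111 110 110 110 110 109 112 111 110
  109 113 109 108 110 111 113 114 110 112 112 112 109 111 112 113  34  33
   43  42  55 121 186 187]
 [109 105  75  40  39  38  29  83 110 109 109 110 112 113 112 112 112 115
  113 112 111 113 111 110 113 112 113 114 112 110 113 111 113  92  30  44
   43  47  63 124 183 185]
 [112 107  81  75  75  38  40  34  43 111 109 113 110 110 114 113 113 112
  111 111 113 112 111 111 113 114 113 112 113 114 111 115  56  32  40  44
   83  61  68 123 189 187]
 [103  90 111  71  72  82  38  33  35  32  98  95  99  98  98  94  97  95
   94  96  95  95  93  93  98 105 109 109 110 111 112  39  33  35  46 109
   67  61 105 116 188 186]]
scene cactus_pink 0.85 [ 0.6279 -0.0463  0.    ] [5.02 0.06 1.05]
scene cactus_pink_mid 0.64 [ 0.6297 -0.0424  0.0352] [ 5.06 -0.07 -0.13]
scene cactus_pink_mid 0.18 [ 0.4766 -0.0342  0.0452] [-0.05  0.06 -0.43]
scene tongs_jaws 0.69 [ 0.5854 -0.0398  0.0413] [ 3.58 -0.04 -0.32]
scene tongs_grip 0.95 [ 0.4724 -0.0326  0.0436] [-0.19  0.02 -0.37]
```

```bash
python3 - <<'E'
from h import *
s=sensors.get_state();print(np.array(s["qpos"]),np.array(s["dq"]),np.array(s["force"]),np.array(s["moment"]),np.array(s["tau"]))
E
```

```text
[ 0.0465  0.89   -0.1229  2.1295  0.6233  0.1639 -2.2988] [-0.0002 -0.0011 -0.0001 -0.0029 -0.0009  0.0008 -0.0001] [-0.8584 -0.8519 -1.4503] [ 0.0499 -0.0149 -0.004 ] [  0.0403 -48.735   -0.1026  -2.5663   0.0042  -0.0371   0.0009]
```

The wrist is near a joint end at small reach, so that pose wasn't quite reached. I'll advance further out, with height and tilt corrections.

Call:
arm_command:
  moves:
    - {"offset": [0.1,0,0],"turn": [0,0.05,0],"hand": -0.1}
    - {"offset": [0.2,0,0],"turn": [0,0,0],"hand": -0.1}
    - {"offset": [0.2,0,0],"turn": [0,0,0],"hand": -0.1}
    - {"offset": [0.2,0,0],"turn": [0,0,0],"hand": -0.1}
    - {"offset": [0.1,0,0],"turn": [0,0,0],"hand": -0.1}
    - {"offset": [0,0,0],"turn": [0,0,0],"hand": -0.1}
    - {"offset": [0,0,0],"turn": [0,0,0],"hand": -0.1}

```text
clock: 13.7
tcp_pos: [0.5017, -0.0344, 0.0323]
eef_rot: [0.0, 0.999, -0.04, -0.001]
force: [0.0, -1.0, -0.8]
gripper_width: 0.0485
finger_force: 5.6
```

```bash
python3 - <<'E'
from h import *
T=tool();s=sensors.get_state();print(T,np.array(s["qpos"]),off(T,[.6268,-.044,.036]))
im=snapshot("wrist");cv2.imwrite("pics/w7.png",im)
g=im.astype(int);m=(g[...,2]-g[...,1]>50)&(g[...,0]-g[...,1]>15);y,x=np.nonzero(m);print("pink",m.sum(),x.mean() if len(x) else 0)
print(cv2.cvtColor(im,6)[0:40:8,180:390:6])
for t in("cactus_pink","cactus_pink_mid","tongs_jaws"):
    for r in pinpoint(t,"wrist"): p=ww(T,r["location"]);print(t,round(r["confidence"],2),p,off(T,p))
E
```

```text
[[ 0.9968 -0.0799 -0.001   0.5017]
 [-0.0799 -0.9968 -0.0004 -0.0344]
 [-0.001   0.0005 -1.      0.0323]
 [ 0.      0.      0.      1.    ]] [ 0.0782  0.8986 -0.1674  2.0623  0.6133  0.2293 -2.2784] [ 4.18 -0.01 -0.13]
pink 839 283.3742550655542
[[114 132  73  40  38  18  22  19 117 116  52  87  57 111 113 112 111 106
  105  98 100 105 106 115  63  77  91  30  31  41  45  61  77 135 205]
 [113 136  63  35  27  26  23 116 114  53  59  53  74 116 115 112  80 104
  107 105  87  96 113  81  60 165 115  26  19  35  46  41  74 139 208]
 [115 133  33  40  19  27  58 115 117 118  45  43  80  98  76  69  76 116
  122 131  81  77  68  77  61 117 121 119  28  29  43  47  78 138 205]
 [113 134  38  38  27  26 116 115 116 113 137  44  69  58  62  60 102  79
   79  74 103  71  66  63  80 116 119 114  67  35  41  45  80 142 200]
 [114 135  37  38  28  25 114 113 117 118 116 152  71  55  54  58  72  67
   67  62  77  64  55  59 144 118 117 117  58  35  43  47  88 152 202]]
cactus_pink 0.9 [ 0.6238 -0.0472  0.0043] [4.09 0.1  0.93]
cactus_pink_mid 0.89 [ 0.6235 -0.0451  0.0346] [ 4.08  0.03 -0.08]
```

The flower sits at column 283 between jaws centred at 282. Final approach, then squeeze.

Call:
arm_command:
  moves:
    - {"offset": [0.15,0,0.07],"turn": [0,0,0],"hand": -0.1}
    - {"offset": [0.12,0,0.08],"turn": [0,0,0],"hand": -0.1}
    - {"offset": [0.05,0,0.03],"turn": [0,0,0],"hand": -0.1}
    - {"offset": [0,0,0],"turn": [0,0,0],"hand": -0.1}
    - {"offset": [0,0,0],"turn": [0,0,0],"hand": -0.1}

```text
clock: 14.32
tcp_pos: [0.5111, -0.0351, 0.0268]
eef_rot: [0.0, 0.999, -0.04, -0.001]
force: [0.4, 0.5, -0.7]
gripper_width: 0.0489
finger_force: 5.6
```

Call:
arm_command:
  moves:
    - {"offset": [0,0,0],"turn": [0,0,0],"hand": 0}
    - {"offset": [0,0,0],"turn": [0,0,0],"hand": 0.05}
    - {"offset": [0,0,0],"turn": [0,0,0],"hand": 0.1}
    - {"offset": [0,0,0],"turn": [0,0,0],"hand": 0.15}
    - {"offset": [0,0,0],"turn": [0,0,0],"hand": 0.3}
    - {"offset": [0,0,0],"turn": [0,0,0],"hand": 0.5}
    - {"offset": [0,0,0],"turn": [0,0,0],"hand": 1}
    - {"offset": [0,0,0],"turn": [0,0,0],"hand": 1}
    - {"offset": [0,0,0],"turn": [0,0,0],"hand": 1}
    - {"offset": [0,0,0],"turn": [0,0,0],"hand": 1}
  force: 26

```text
clock: 15.15
tcp_pos: [0.5111, -0.0351, 0.0269]
eef_rot: [0.0, 0.999, -0.04, -0.001]
force: [0.4, 0.6, -1.3]
gripper_width: 0.0398
finger_force: 26.0
```

Width is 39.8 mm at 26 N, so the jaws hold the cactus. Lifting straight up.

Call:
arm_command:
  moves:
    - {"offset": [0,0,-0.1],"turn": [0,0,0],"hand": 1}
    - {"offset": [0,0,-0.2],"turn": [0,0,0],"hand": 1}
    - {"offset": [0,0,-0.35],"turn": [0,0,0],"hand": 1}
    - {"offset": [0,0,-0.5],"turn": [0,0,0],"hand": 1}
    - {"offset": [0,0,-0.5],"turn": [0,0,0],"hand": 1}
    - {"offset": [0,0,-0.5],"turn": [0,0,0],"hand": 1}
    - {"offset": [0,0,-0.5],"turn": [0,0,0],"hand": 1}
    - {"offset": [0,0,-0.5],"turn": [0,0,0],"hand": 1}
    - {"offset": [0,0,-0.5],"turn": [0,0,0],"hand": 1}
    - {"offset": [0,0,-0.5],"turn": [0,0,0],"hand": 1}
    - {"offset": [0,0,-0.3],"turn": [0,0,0],"hand": 1}
    - {"offset": [0,0,-0.1],"turn": [0,0,0],"hand": 1}

```text
clock: 16.15
tcp_pos: [0.5119, -0.035, 0.1651]
eef_rot: [0.0, 0.999, -0.04, 0.001]
force: [-0.3, 0.3, -1.5]
gripper_width: 0.0394
finger_force: 26.0
```

```bash
python3 - <<'E'
from h import *
T=tool();s=sensors.get_state();print(T,np.array(s["qpos"]),s["gripper_width"])
im=snapshot("wrist");sc=snapshot("scene");cv2.imwrite("pics/m8.png",np.hstack([cv2.resize(im,(400,300)),cv2.resize(sc[140:290,110:310],(400,300),interpolation=2)]))
for c in("wrist","scene"):
 for t in("cactus_pink","cactus_pink_mid","tongs_jaws","pot_rim"):
    for r in pinpoint(t,c): p=ww(T,r["location"]) if c=="wrist" else w(c,r["location"]);print(c,t,round(r["confidence"],2),p,off(T,p))
E
```

```text
[[ 0.9968 -0.0795  0.0015  0.5119]
 [-0.0795 -0.9968 -0.0005 -0.035 ]
 [ 0.0015  0.0004 -1.      0.1651]
 [ 0.      0.      0.      1.    ]] [ 0.2252  0.679  -0.4011  1.9679  0.4627  0.5832 -2.1382] 0.039434596152627045
wrist cactus_pink 0.56 [ 0.6246 -0.0459  0.1425] [3.77 0.06 0.76]
wrist cactus_pink_mid 0.89 [ 0.6243 -0.0444  0.1738] [ 3.76  0.02 -0.29]
wrist pot_rim 0.86 [ 0.5134 -0.2631  0.0852] [0.65 7.58 2.67]
scene cactus_pink 0.95 [ 0.6247 -0.0463  0.1383] [3.78 0.08 0.9 ]
scene cactus_pink_mid 0.74 [ 0.6267 -0.04    0.1714] [ 3.83 -0.14 -0.2 ]
scene cactus_pink_mid 0.27 [0.6423 0.1234 0.001 ] [ 3.91 -5.61  5.47]
scene tongs_jaws 0.76 [ 0.6222 -0.0436  0.1732] [ 3.69 -0.   -0.27]
scene tongs_jaws 0.53 [ 0.6317  0.0339 -0.0016] [ 3.79 -2.61  5.56]
scene pot_rim 0.85 [ 0.3612 -0.2747  0.0822] [-4.38  8.36  2.76]
scene pot_rim 0.75 [ 0.4389 -0.3853  0.0581] [-1.5  11.83  3.57]
scene pot_rim 0.73 [ 0.5516 -0.3975  0.0589] [ 2.27 11.94  3.55]
scene pot_rim 0.56 [ 0.5183 -0.2639  0.0832] [0.82 7.59 2.73]
```

View pics/m8.png

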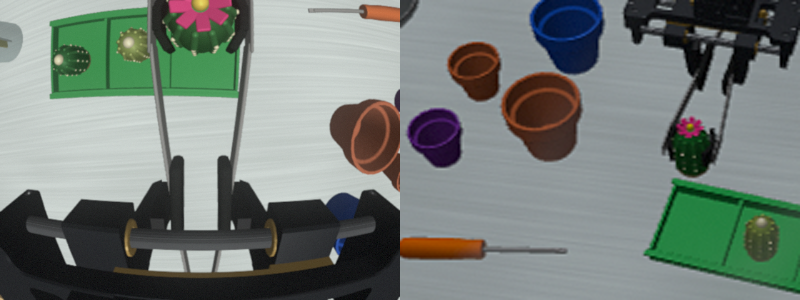

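The cactus is held upright and clear of the tray, and its neighbours are undisturbed. Moving it over the pot at (0.5145,-0.264).

Call:
arm_command:
  moves:
    - {"offset": [-0.12,0.3,0],"turn": [0,0,0],"hand": 1}
    - {"offset": [-0.2,0.5,0],"turn": [0,0,0],"hand": 1}
    - {"offset": [-0.28,0.7,0],"turn": [0,0,0],"hand": 1}
    - {"offset": [-0.28,0.7,0],"turn": [0,0,0],"hand": 1}
    - {"offset": [-0.28,0.7,0],"turn": [0,0,0],"hand": 1}
    - {"offset": [-0.28,0.7,0],"turn": [0,0,0],"hand": 1}
    - {"offset": [-0.28,0.7,0],"turn": [0,0,0],"hand": 1}
    - {"offset": [-0.28,0.7,0],"turn": [0,0,0],"hand": 1}
    - {"offset": [-0.28,0.7,0],"turn": [0,0,0],"hand": 1}
    - {"offset": [-0.28,0.7,0],"turn": [0,0,0],"hand": 1}
    - {"offset": [-0.25,0.6,0],"turn": [0,0,0],"hand": 1}
    - {"offset": [-0.15,0.4,0],"turn": [0,0,0],"hand": 1}

```text
clock: 17.65
tcp_pos: [0.4027, -0.252, 0.1635]
eef_rot: [0.001, 0.999, -0.041, -0.002]
force: [0.2, -0.6, -1.7]
gripper_width: 0.0389
finger_force: 26.0
```

```bash
python3 - <<'E'
from h import *
T=tool();s=sensors.get_state();print(T,np.array(s["qpos"]),s["gripper_width"])
j=(T@[.1135,0,0,1])[:3];print("jaws",j,"err",off(T,[.5145,-.264,0])-[3.783,0,0])
for c in("wrist","scene","top"):
 snapshot(c)
 for t in("cactus_pink","cactus_pink_mid","pot_rim"):
    for r in pinpoint(t,c)[:4]: p=ww(T,r["location"]) if c=="wrist" else w(c,r["location"]);print(c,t,round(r["confidence"],2),p)
E
```

```text
[[ 0.9966 -0.0828 -0.0032  0.4027]
 [-0.0828 -0.9966 -0.0017 -0.252 ]
 [-0.003   0.002  -1.      0.1635]
 [ 0.      0.      0.      1.    ]] [ 0.7353  0.6523 -0.4367  2.0734  0.5397  0.5293 -1.7514] 0.0389039867353512
jaws [ 0.5158 -0.2614  0.1631] err [-0.023  0.08   5.44 ]
wrist cactus_pink 0.66 [ 0.5153 -0.2607  0.1388]
wrist cactus_pink_mid 0.88 [ 0.5177 -0.2623  0.173 ]
wrist pot_rim 0.97 [ 0.4326 -0.3854  0.0575]
wrist pot_rim 0.94 [ 0.3571 -0.2736  0.0851]
wrist pot_rim 0.88 [ 0.5135 -0.2606  0.0844]
wrist pot_rim 0.58 [ 0.5563 -0.4001  0.0527]
scene cactus_pink 0.9 [ 0.5216 -0.2592  0.1364]
scene cactus_pink 0.55 [0.6427 0.037  0.0018]
scene cactus_pink 0.16 [0.6424 0.1243 0.0045]
scene cactus_pink_mid 0.64 [ 0.5223 -0.2529  0.1707]
scene pot_rim 0.97 [ 0.3622 -0.2764  0.084 ]
scene pot_rim 0.7 [ 0.554  -0.3948  0.055 ]
scene pot_rim 0.61 [ 0.5156 -0.2594  0.0824]
scene pot_rim 0.59 [ 0.4361 -0.3875  0.0591]
top cactus_pink 0.72 [ 0.5178 -0.2512  0.1394]
top cactus_pink_mid 0.69 [ 0.5218 -0.2558  0.1663]
top pot_rim 0.88 [ 0.5143 -0.2631  0.0827]
top pot_rim 0.6 [ 0.5596 -0.395   0.0604]
top pot_rim 0.58 [ 0.3641 -0.2659  0.0835]
top pot_rim 0.31 [ 0.636   0.0409 -0.0005]
```

Call:
arm_command:
  moves:
    - {"offset": [-0.05,0.05,0.1],"turn": [0,0.02,0],"hand": 1}
    - {"offset": [-0.05,0.05,0.1],"turn": [0,0,0],"hand": 1}
    - {"offset": [0,0.03,0.1],"turn": [0,0,0],"hand": 1}
    - {"offset": [0,0,0],"turn": [0,0,0],"hand": 1}
    - {"offset": [0,0,0],"turn": [0,0,0],"hand": 1}
    - {"offset": [0,0,0],"turn": [0,0,0],"hand": 1}
    - {"offset": [0,0,0],"turn": [0,0,0],"hand": 1}
    - {"offset": [0,0,0],"turn": [0,0,0],"hand": 1}
    - {"offset": [0,0,0],"turn": [0,0,0],"hand": 1}
    - {"offset": [0,0,0],"turn": [0,0,0],"hand": 1}

```text
clock: 19.08
tcp_pos: [0.4019, -0.2528, 0.1548]
eef_rot: [0.0, 0.999, -0.04, 0.001]
force: [0.4, -1.3, -0.6]
gripper_width: 0.0394
finger_force: 26.0
```

```bash
python3 - <<'E'
from h import *
T=tool();s=sensors.get_state();print(T,s["gripper_width"],s["clock"]);I={}
for c in("wrist","scene","top"):
 I[c]=snapshot(c)
 for t in("cactus_pink","cactus_pink_mid","pot_rim"):
    for r in pinpoint(t,c)[:4]:
        p=ww(T,r["location"]) if c=="wrist" else w(c,r["location"])
        if np.hypot(p[0]-.515,p[1]+.262)<.03: print(c,t,round(r["confidence"],2),p)
A=np.hstack([cv2.resize(I["wrist"],(400,300)),cv2.resize(I["scene"][120:240,120:280],(400,300),interpolation=2)])
B=np.hstack([cv2.resize(I["top"][160:280,320:480],(400,300),interpolation=2),cv2.resize(I["scene"],(400,300))])
cv2.imwrite("pics/fin.png",np.vstack([A,B]))
E
```

```text
[[ 0.9968 -0.0794  0.0015  0.4019]
 [-0.0794 -0.9968 -0.0008 -0.2528]
 [ 0.0016  0.0007 -1.      0.1548]
 [ 0.      0.      0.      1.    ]] 0.03935376521225371 19.0833
wrist cactus_pink 0.7 [ 0.5138 -0.2633  0.1308]
wrist cactus_pink_mid 0.57 [ 0.5146 -0.2601  0.1622]
scene cactus_pink 0.63 [ 0.5189 -0.2642  0.127 ]
scene cactus_pink 0.57 [ 0.5108 -0.2609  0.1639]
scene cactus_pink_mid 0.71 [ 0.5209 -0.2596  0.1613]
scene pot_rim 0.88 [ 0.5149 -0.263   0.0833]
top cactus_pink 0.57 [ 0.5159 -0.2566  0.1298]
top cactus_pink 0.45 [ 0.5147 -0.2609  0.1605]
top cactus_pink_mid 0.59 [ 0.515  -0.2646  0.1604]
top pot_rim 0.61 [ 0.5175 -0.2621  0.0842]
```

View pics/fin.png

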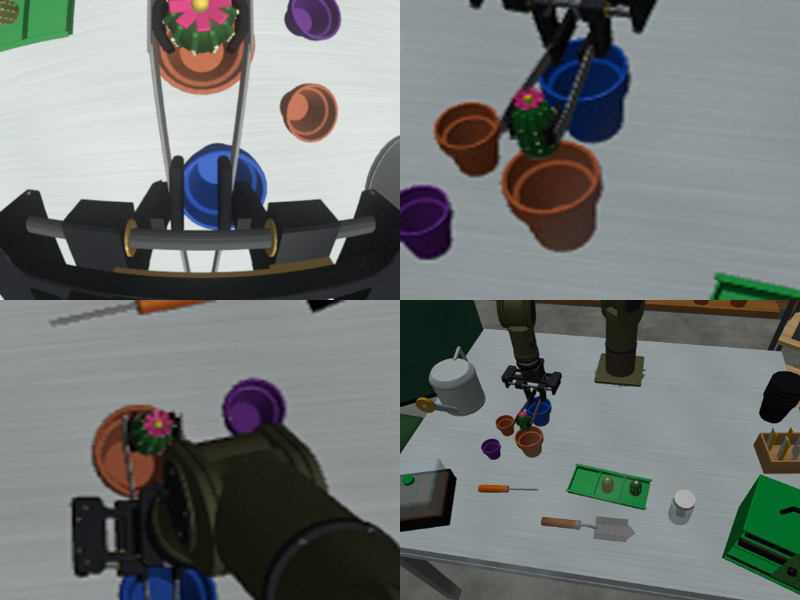

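The cactus is upright in the jaws, about 44 mm above the rim and within roughly 2 mm of the pot's centre, and everything else is in place. Handing in.

```bash
python3 -c "from station import job;print(job.job_done())"
```

```text
the job is handed in; nothing more can be done
None
```

The tongs are holding the pink-flowered cactus upright over the middle of the larger terracotta pot, about 44 mm above the rim, and the job was handed in at about 19 s (no verdict came back).

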